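Put the filling station's kit back in its holders

ROBOT

A 6-joint arm with a two-finger parallel gripper is mounted at the origin on a cart in front of the work surface, level with it; the furniture and walls round the work are solid. World frame = base frame: x ahead of the robot, y to its left, z up, the work surface at z = 0. Lengths are in mm, angles in rad, forces in N, time in s.
With the tool pointing down it reaches from about 350 to 775 mm from the base axis. Payload 7.3 kg.
Tool frame: the origin (TCP) lies on the centre line of the jaws, within the pads' length; the fingertips stand bot.tip_reach ahead of it and the grasp point (between the pads) lies 6 mm ahead of it (bot.tip_reach is the distance from the TCP to the fingertips, in mm); z points along the fingers, y is the direction in which the jaws open and shut (so a half turn about z gives the same grasp; the last joint's range is limited). The gripper opens to 92 mm and grips with 3 to 60 N. Pads are 19 mm wide; open, the fingers measure 130 mm over their backs; the gripper's body (75 mm by 190 mm) begins 47 mm behind the grasp point.
Start: joints at [-1.387, 0.342, 1.524, -0, 1.275, -0.146], TCP at [170.046, -496.718, 229.241] pointing down, gripper open.
Joint ranges: [-2.53, 2.53], [-0.77, 2.02], [0.04, 2.7], [-1, 4.14], [0.28, 2.66], [-3.11, 3.11]. Speed limits (rad/s): [2.57, 2.57, 3.14, 3.14, 3.14, 3.14].

INTERFACE

Orientations are given as [roll, pitch, yaw] about the fixed x, y, z axes, in that order (R = Rz(yaw) Ry(pitch) Rx(roll)).
In Python, from plant import bot gives the robot as it stands.
- The arm moves only by the tool step_arm, never from a script. Its argument "deltas" is a list of rows, each a list of 6 numbers: the shift along the tool's x, y, z in mm, then the turn, a rotation vector about the tool's x, y, z in rad. A call has 1 to 5 rows; each row is the pose to reach, as a shift and turn from the pose commanded when the call began, along the tool's axes at that moment; what a row does not reach only later rows make up. A row lasts 1/12 s, in which the tool goes at most 41.7 mm and 7.16 degrees, less where a joint would pass 70% of its speed; a pose out of reach is approached as far as the arm can. A call with a gripper value outside its range is refused whole. "fingers" is the finger opening in mm, from 0 to 91.8, set as the call begins (left out, the last holds). The fingers move at their own pace and stop on an object; the grip force is fixed at half the most. Time passes only in rows, so rows that repeat a pose let the fingers close. It gives the time, the measured TCP pose, the force and the opening at its end, in the units of the state.
- bot.get_obs(): the state, without advancing time (a new reading comes with each control period).
- bot.capture(name): name is "scene" or "top"; returns a dict with "color" (480x640x3 uint8, red, green, blue), "fx", "fy", "cx", "cy" (pixels), "R" (3x3) and "t" (3): a world point X has camera coordinates R X + t. Camera axes: x right, y down, z forward; pixel columns grow to the right and rows downward; lengths in mm; the calibration is good to about 2 mm. A picture is of the moment at which its call begins. There is no depth.
- bot.close_job(): hands the job in, once; it reports no verdict.
Trained networks look in a picture, given as the dict that the camera call returned (one of the last four; its "shot" number tells which), for a name from the list of things; names that differ only in an ending like _2 or _b are one class to them, and where a whole thing is asked for, a point or a joint stands for the part that bears it (a point fixed in the world has none). Each returns a list of dicts, best first, with "p" (0 to 1); they miss things now and then, are a little off and sometimes report something else, mostly with a low value. They report only what shows in the picture. A call takes as long as a camera call. They do not tell look-alikes from the thing itself.
- bot.boxes_of(query, picture): "rect" ([centre column, centre row, width, height] in pixels, round what is visible of it).
The state is a dict: "time": time; "joint_positions": joint angles; "dq": joint speeds; "tau": joint torques, N m; "tool_pos": TCP position; "tcp_rot": TCP orientation; "contact_force": force on the tool from outside, world axes, zero at the start; "moment": the same for the moment, N m; "grip_width": finger opening in mm.
Only numpy, scipy, OpenCV 4.12 (cv2) and the standard library are available. Lean on these libraries where they do the work, as an engineer would, in place of code of your own. Each camera call takes 0.05 s, during which the arm holds its last target. There are 200 camera calls.

TASK

Put the station's kit back, each thing into the holder that matches it: the largest check weight into the large round nest, the smallest check weight into the small round nest, the date stamp squarely into the rectangular tray, all standing upright on the holder's floor. Move the lid from the wire draining stand into either slot of the wooden lid block, keeping it on edge all the way so that it ends standing on edge in the slot. Leave the middle-sized weight where it is, and let go of everything.

Things in the scene. Friction and masses are not known exactly. Their poses are not given: they have to be found in the camera images.
- weight_large: largest check weight, bare steel, loose, 0.5 kg: upright round body 38 mm in diameter and 39 mm high with a round knob 20 mm in diameter on top, 52 mm high in all. Origin: centre of its underside, z up.
- weight_mid: middle-sized check weight, brass, loose, 0.2 kg: body 28 mm in diameter and 30 mm high, knob 16 mm, 40 mm high in all. It stays where it is. Origin: centre of its underside, z up.
- weight_small: smallest check weight, brass, loose, 0.1 kg: body 22 mm in diameter and 24 mm high, knob 12 mm, 32 mm high in all. Origin: centre of its underside, z up.
- stamp: date stamp standing on its grey foot, loose, 0.09 kg: foot 34 mm (x) by 52 mm (y) and 30 mm high, above it a handle block 28 mm (x) by 44 mm (y), up to 70 mm. Origin: centre of its underside, z up.
- lid: gold tin lid, a flat disc 104 mm in diameter and 9 mm thick, loose, 0.03 kg, standing on edge in the wire draining stand at the start. Origin: on the disc's axis at one flat face; its z is the disc's axis (level while on edge) and the middle of the disc lies 4.5 mm along +z.
- nest_large: large round wooden nest with a dark liner, fixed: inside 54 mm in diameter, outside 66 mm; floor 3 mm and rim 8 mm above the table. Origin: centre of its underside.
- nest_small: small round wooden nest with a dark liner, fixed: inside 36 mm in diameter, outside 48 mm; floor 3 mm and rim 8 mm above the table. Origin: centre of its underside.
- stamp_tray: rectangular wooden tray with a dark liner, fixed: inside 50 mm (x) by 68 mm (y), outside 60 by 78 mm; floor 3 mm and rim 11 mm above the table. Origin: centre of its underside, z up; the stamp stands with its x along the tray's x, either way round.
- lid_block: wooden block with three ridged dividers that form two slots, fixed, 84 by 84 mm, 45 mm high. The slots run along y with their middles at x = -15 and x = +15 mm; each is 12 mm wide and flares from 30 mm height to 26 mm wide at the top. On two cross bars in the slot the lid's rim rests with the disc's middle about 63 mm above the table, over y = 0. Origin: centre of its underside, z up.
- drain_stand: wire draining stand, fixed, 75 by 89 mm, wire hoops 46 mm high: the lid stands on edge between the hoops in a slot along y at x = 0 (gap 13 mm), its disc axis along x, its middle 63 mm above the table, its top 115 mm. Origin: centre of its underside, z up.
Not all that is in view belongs to the job. Leave any orange look-alike of the weight_small alone.

How it is judged:
By the outcome, as a careful person would: the job done as asked, in the order asked, and still so for the second after the job is handed in, with the robot touching nothing.
It also fails if it takes over 102 s, if anything falls off the work surface, if the arm or the gripper's body presses on something with over 40 N, if the wrist force passes 120 N, or if a joint passes its speed limit or range.

## Working session

There is one attempt and no reset: what is moved stays moved. The work goes in short steps, Python scripts to look and compute and a tool call to move; the robot and the scene stay as the last step left them, time stands still between calls to the robot, and variables do not carry over. Pictures are saved under pics/ and viewed, about 12 in all and at most 16, crops included, and the job is handed in when it is done.

Besides the shell and the picture viewer there is one more tool, called after "Emit:" as a command line: name --pt "numbers of a row" for each row, then --argument value for the rest. step_arm: Moves the arm, as the interface text tells. Its arguments: {"type":"object","properties":{"deltas":{"type":"array"},"fingers":{"type":"number"}},"required":["deltas"]}

```bash
ls; mkdir -p pics; python3 - <<'E'
from plant import bot
import cv2
print(bot.tip_reach, bot.get_obs())
names="weight_large weight_mid weight_small stamp lid nest_large nest_small stamp_tray lid_block drain_stand".split()
for c in("scene","top"):
    p=bot.capture(c); cv2.imwrite(f"pics/{c}0.png",p["color"][:,:,::-1])
    print(c,p["fx"],p["cx"],p["cy"],p["R"],p["t"])
    for n in names:
        print(n,[([round(float(v)) for v in b["rect"]],round(b["p"],2)) for b in bot.boxes_of(n,p)][:4])
E
```

```text
pics
25.0 {'time': 0.0, 'joint_positions': array([-1.38698340e+00,  3.42692589e-01,  1.52501332e+00, -1.52725280e-05,
        1.27537984e+00, -1.46037512e-01]), 'dq': array([ 0.00022411,  0.00075143, -0.00173038, -0.00092617,  0.00161626,
        0.00037554]), 'tau': array([ 6.68747853e-04, -4.31236446e+01, -2.44218725e+01,  7.16781802e-02,
        5.58944349e-02, -1.18532730e-04]), 'tool_pos': array([ 169.97298119, -496.30384833,  228.5618821 ]), 'tcp_rot': array([-3.14011332e+00, -2.02825947e-04,  3.29854747e-01]), 'contact_force': array([-0.24157789, -0.50798927, -0.57359843]), 'moment': array([-0.05155957,  0.01148652,  0.00140053]), 'grip_width': 91.38975101361882}
scene 585.5704500031177 328.1103363465303 249.73362294979867 [[-0.85114351 -0.52435746 -0.02457596]
 [-0.20553697  0.37597818 -0.90354577]
 [ 0.48302099 -0.76399585 -0.42778623]] [399.15599508 196.64073332 855.58769705]
weight_large [([366, 253, 19, 30], 0.81)]
weight_mid [([228, 290, 13, 25], 0.78)]
weight_small [([309, 298, 10, 22], 0.65), ([276, 297, 10, 14], 0.51), ([379, 298, 13, 20], 0.44)]
stamp [([328, 228, 23
[... 353 characters left out ...]
63144 -0.011455  ]
 [-0.99086787 -0.0228738  -0.13288209]
 [ 0.13257109  0.01462093 -0.99106566]] [ -71.25221435  543.45831441 1166.14911128]
weight_large [([382, 283, 17, 23], 0.68)]
weight_mid [([252, 201, 18, 12], 0.73), ([197, 275, 20, 55], 0.64), ([380, 285, 18, 22], 0.22)]
weight_small [([237, 235, 16, 12], 0.58), ([284, 276, 13, 17], 0.52), ([268, 244, 15, 14], 0.5)]
stamp [([419, 212, 26, 20], 0.76)]
lid [([197, 275, 21, 55], 0.79)]
nest_large [([362, 209, 36, 32], 0.57)]
nest_small [([303, 215, 26, 22], 0.56)]
stamp_tray [([328, 280, 46, 50], 0.84), ([196, 276, 23, 59], 0.48)]
lid_block [([450, 290, 52, 52], 0.71), ([253, 202, 18, 12], 0.53)]
drain_stand [([205, 282, 43, 46], 0.66)]
```

```bash
python3 - <<'E'
import cv2
a=cv2.imread("pics/top0.png")[170:345,150:500]; cv2.imwrite("pics/tc.png",cv2.resize(a,None,fx=2.28,fy=2.28,interpolation=cv2.INTER_CUBIC))
a=cv2.imread("pics/scene0.png")[190:390,190:450]; cv2.imwrite("pics/sc.png",cv2.resize(a,None,fx=3,fy=3,interpolation=cv2.INTER_CUBIC))
E
```

```text
(no output)
```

View pics/tc.png

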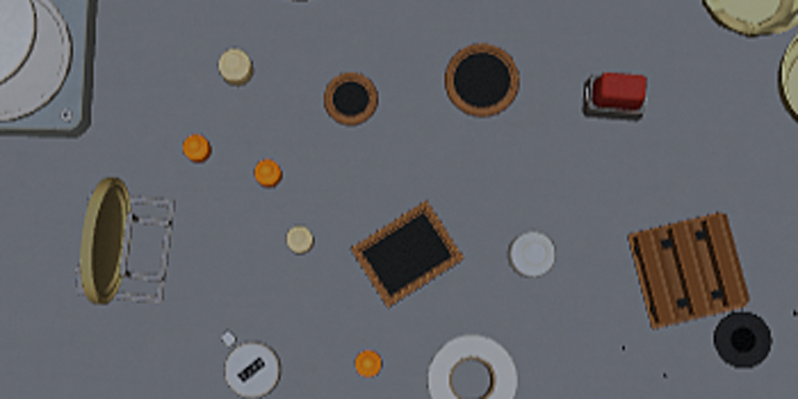

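View pics/sc.png

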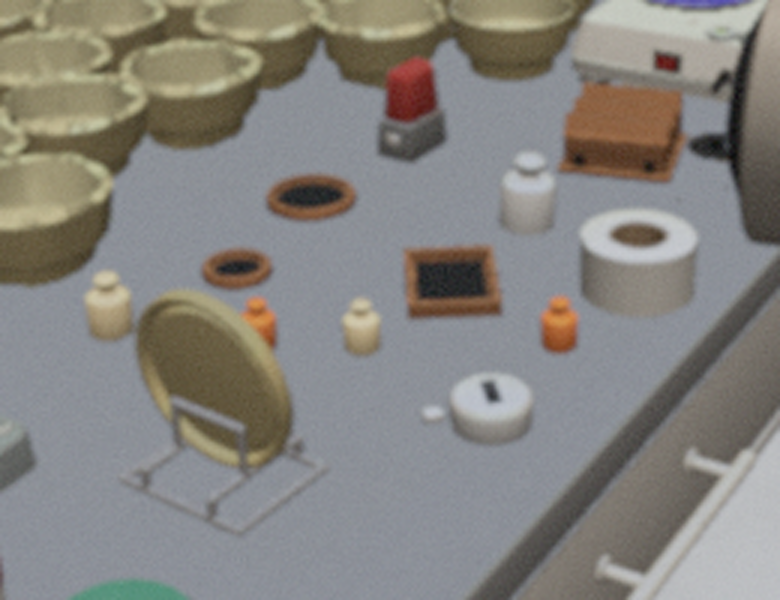

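The top crop (2.28×, offset 150,170) shows the brass small weight at (300,240), the mid weight at (235,66), the steel weight at (532,254) and the stamp at (618,95). The nests are at (350,98) and (482,79), the tray at (407,253), the block at (690,270) and the lid in its stand at (110,240). The orange ones are decoys. The scene view agrees.

I'll fit silhouettes next.

```bash
cat > fit.py <<'E'
import numpy as np, cv2
from scipy.optimize import minimize
def proj(p,X):
    c=X@p["R"].T+p["t"]; return np.c_[p["fx"]*c[:,0]/c[:,2]+p["cx"],p["fy"]*c[:,1]/c[:,2]+p["cy"]]
def ray(p,u,v,z):
    d=p["R"].T@np.array([(u-p["cx"])/p["fx"],(v-p["cy"])/p["fy"],1]); o=-p["R"].T@p["t"]
    return o+d*(z-o[2])/d[2]
A=np.linspace(0,2*np.pi,48,endpoint=False)
def cyl(d,z0,z1): return np.array([[d/2*np.cos(a),d/2*np.sin(a),z] for z in(z0,z1) for a in A])
def box(x,y,z0,z1): return np.array([[i*x/2,j*y/2,z] for i in(-1,1) for j in(-1,1) for z in(z0,z1)])
def disc(d,t,h): return np.array([[x,d/2*np.cos(a),h+d/2*np.sin(a)] for x in(-t/2,t/2) for a in A])
M=dict(weight_large=[cyl(38,0,39),cyl(20,39,52)],weight_mid=[cyl(28,0,30),cyl(16,30,40)],weight_small=[cyl(22,0,24),cyl(12,24,32)],
 stamp=[box(28,44,30,70)],lid=[disc(104,9,63)],nest_large=[cyl(66,0,8)],nest_small=[cyl(48,0,8)],stamp_tray=[box(60,78,0,11)],lid_block=[box(84,84,0,45)],
 liner=[box(50,68,3,3)])
def place(P,q):
    c,s=np.cos(q[2]),np.sin(q[2]); return P@np.array([[c,-s,0],[s,c,0],[0,0,1]]).T+[q[0],q[1],0]
def render(p,parts,q,off,shape,S=4):
    m=np.zeros((shape[0]*S,shape[1]*S),np.uint8)
    for P in parts:
        h=cv2.convexHull((proj(p,place(P,q))-off+.5).astype(np.float32))
        cv2.fillConvexPoly(m,np.round((h*S-.5)*16).astype(np.int32),255,cv2.LINE_AA,4)
    return cv2.resize(m,shape[::-1],interpolation=cv2.INTER_AREA)/255.
def mask(p,n,rect,thr=30,pad=6):
    u,v,w,h=rect; x0,y0=int(u-w/2-pad),int(v-h/2-pad); x1,y1=int(u+w/2+pad),int(v+h/2+pad)
    I=p["color"][y0:y1,x0:x1].astype(float)
    if n=="stamp": m=np.clip((I[...,0]-I[...,1]-15)/60,0,1)
    elif n in("lid",): m=np.clip((I[...,0]-I[...,2]-5)/30,0,1)
    else:
        bg=np.median(p["color"][180:340,150:500].reshape(-1,3),0); m=np.clip((np.abs(I-bg).max(-1)-12)/thr,0,1)
    return m,np.array([x0,y0])
def fit(n,views,q0,yaw):
    ms=[(p,)+mask(p,n,r) for p,r in views]
    def cost(v):
        q=[v[0],v[1],v[2]*.02 if yaw else 0]
        return sum(np.abs(render(p,M[n],q,o,m.shape)-m).sum()/max(m.sum(),1) for p,m,o in ms)
    best=None
    for y in (np.arange(-1.5,1.6,.3) if yaw is True else [yaw or 0]):
        r=minimize(cost,[q0[0],q0[1],y/.02],method="Nelder-Mead",options=dict(initial_simplex=np.array([[q0[0],q0[1],y/.02]]*4)+np.array([[0,0,0],[8,0,0],[0,8,0],[0,0,6]]),maxiter=150))
        if best is None or r.fun<best.fun: best=r
    return np.round([best.x[0],best.x[1],best.x[2]*.02,best.fun],3)
E
cat > m1.py <<'E'
from plant import bot; from fit import *
S=bot.capture("scene");T=bot.capture("top")
R=dict(weight_large=([366,253,19,30],[382,283,17,23]),weight_mid=([228,290,13,25],[252,201,18,12]),weight_small=([309,298,13,22],[282,275,13,14]),
stamp=([328,225,23,37],[419,212,30,22]),lid=([262,315,52,62],[197,275,21,55]),nest_large=([292,257,34,14],[362,205,36,34]),nest_small=([270,281,28,14],[303,213,26,24]),
stamp_tray=([343,283,34,25],[328,280,46,50]),lid_block=([398,232,42,33],[452,289,52,52]))
for n,(s,t) in R.items():
    z=dict(lid=63,stamp=50,lid_block=40).get(n,8); q0=ray(T,t[0],t[1],z)
    yaw=True if n in("stamp","lid","stamp_tray","lid_block") else False
    print(n,"top",fit(n,[(T,t)],q0,yaw),"scene",fit(n,[(S,s)],q0,yaw),"both",fit(n,[(T,t),(S,s)],q0,yaw))
# orange things
for lab,uv in dict(o1=(236,235),o2=(267,246),o3=(311,329),tape=(357,336),black=(476,319),dial=(260,332)).items(): print(lab,np.round(ray(T,*uv,20)))
for uv in [(208,256.5),(226,258),(203,300),(220,302),(206,292),(223,292),(208,266),(222,266)]: print("stand",uv,np.round(ray(T,*uv,0),1))
E
python3 m1.py
```

```text
weight_large top [ 4.87497e+02 -1.77381e+02 -1.50000e-02  2.17000e-01] scene [ 5.15219e+02 -2.32706e+02  2.70000e-02  9.76000e-01] both [ 4.87053e+02 -1.77640e+02  6.60000e-02  1.43500e+00]
weight_mid top [6.4414e+02 8.0259e+01 4.6000e-02 1.1300e-01] scene [6.46118e+02 7.79210e+01 4.00000e-03 7.22000e-01] both [6.44217e+02 8.00230e+01 9.80000e-02 8.45000e-01]
weight_small top [4.95406e+02 1.94310e+01 1.00000e-03 6.80000e-02] scene [ 4.96689e+02  1.76770e+01 -3.60000e-02  6.78000e-01] both [4.95404e+02 1.94210e+01 6.40000e-02 7.58000e-01]
stamp top [ 637.65  -250.38     1.594    0.715] scene [ 6.27248e+02 -2.52190e+02  4.42000e-01  3.82000e-01] both [ 6.24711e+02 -2.48214e+02  4.45000e-01  1.18000e+00]
lid top [4.87361e+02 1.76362e+02 1.47700e+00 3.38000e-01] scene [ 4.87197e+02  1.73085e+02 -1.70700e+00  2.55000e-01] both [486.242 176.     -1.679   0.634]
nest_large top [ 6.40197e+02 -1.34221e+02  1.20000e-02  5.10000e-02] scene [ 6.37044e+02 -1.28321e+02 -6.80000e-02  3.85000e-01] both [ 6.40238e+02 -1.34521e+02  1.50000e-02  4.36000e-01]
nest_small top [ 6.21071e+02 -2.01410e+01  5
[... 242 characters left out ...]
1  5.7200e-01  2.6800e-01] both [ 4.86228e+02 -7.22400e+01  5.87000e-01  3.02000e-01]
lid_block top [ 4.75235e+02 -3.08701e+02  2.10000e-01  2.23000e-01] scene [ 4.77015e+02 -3.13099e+02 -1.18500e+00  3.04000e-01] both [ 4.77650e+02 -3.12308e+02  2.83000e-01  5.47000e-01]
o1 [571. 110.  20.]
o2 [551.  49.  20.]
o3 [392. -42.  20.]
tape [ 381. -130.   20.]
black [ 419. -357.   20.]
dial [384.  56.  20.]
stand (208, 256.5) [529.9 166.9   0. ]
stand (226, 258) [527.7 131.    0. ]
stand (203, 300) [443.6 172.6   0. ]
stand (220, 302) [440.5 138.9   0. ]
stand (206, 292) [459.5 167.4   0. ]
stand (223, 292) [460.3 133.9   0. ]
stand (208, 266) [511. 166.   0.]
stand (222, 266) [511.6 138.2   0. ]
```

```bash
python3 - <<'E'
s=open('fit.py').read()
s=s.replace('bg=np.median(p["color"][180:340,150:500].reshape(-1,3),0)','bg=np.median(np.concatenate([I[:3].reshape(-1,3),I[-3:].reshape(-1,3),I[:,:3].reshape(-1,3),I[:,-3:].reshape(-1,3)]),0)')
open('fit.py','w').write(s)
s=open('m1.py').read().split("# orange")[0]
s=s.replace('(S,s)],q0,yaw),"both"','(S,s)],q0,yaw),"both"').replace('    print(n','    a=fit(n,[(T,t)],q0,yaw);b=fit(n,[(S,s)],q0,yaw);F[n]=(a,b);print(n,a,b);continue\n    print(n').replace('for n,(s,t)','F={}\nfor n,(s,t)',1)
s+='''
out=[]
for P,k,(x,y,w,h),f in((T,0,(160,185,330,150),2.4),(S,1,(205,195,230,160),3.4)):
    I=cv2.resize(np.ascontiguousarray(P["color"][y:y+h,x:x+w,::-1]),None,fx=f,fy=f,interpolation=cv2.INTER_CUBIC)
    for n in F:
        for Q in M[n]:
            c=cv2.convexHull((proj(P,place(Q,F[n][k][:3])).astype(np.float32)-[x,y]+.5).astype(np.float32)*np.float32(f))
            cv2.polylines(I,[np.round(c*16).astype(np.int32)],True,(0,255,0),1,cv2.LINE_AA,4)
    cv2.imwrite(f"pics/ov{k}.png",I)
for (P,r) in((T,R["stamp"][1]),(T,R["lid"][1])): 
    x,y=int(r[0]),int(r[1]); print(P["color"][y-8:y+8:2,x].tolist())
'''
open('m1.py','w').write(s)
E
python3 m1.py
```

```text
weight_large [ 4.87497e+02 -1.77360e+02 -6.80000e-02  2.19000e-01] [ 4.88185e+02 -1.80285e+02 -9.00000e-03  1.23700e+00]
weight_mid [6.4414e+02 8.0259e+01 4.6000e-02 1.0900e-01] [6.42884e+02 8.15170e+01 6.10000e-02 4.73000e-01]
weight_small [4.95439e+02 1.94590e+01 8.00000e-03 6.60000e-02] [4.95258e+02 1.95930e+01 6.10000e-02 1.91000e-01]
stamp [ 637.669 -250.033    1.598    0.713] [ 6.27301e+02 -2.52413e+02  4.40000e-01  3.86000e-01]
lid [4.87267e+02 1.76383e+02 1.47700e+00 3.39000e-01] [4.87090e+02 1.73195e+02 1.43500e+00 2.55000e-01]
nest_large [ 6.40229e+02 -1.34211e+02  6.00000e-03  5.30000e-02] [ 6.39596e+02 -1.33620e+02  1.16000e-01  9.00000e-02]
nest_small [ 6.21199e+02 -2.01960e+01  3.00000e-02  7.30000e-02] [ 6.20381e+02 -1.94390e+01  1.30000e-02  3.42000e-01]
stamp_tray [ 4.86447e+02 -7.24100e+01  5.92000e-01  2.70000e-02] [ 4.85213e+02 -7.10470e+01  5.85000e-01  5.10000e-02]
lid_block [ 4.75238e+02 -3.08936e+02 -1.36000e+00  2.23000e-01] [ 4.77296e+02 -3.16118e+02  1.91500e+00  2.42000e-01]
[[125, 43, 40], [124, 44, 38], [123, 41, 39], [125, 42, 39], [107, 30, 23], [66, 17, 11], [52, 7, 0], [74, 76, 76]]
[[53, 45, 29], [52, 44, 26], [52, 45, 27], [53, 46, 27], [55, 46, 29], [54, 48, 30], [54, 46, 28], [55, 47, 28]]
```

View pics/ov0.png

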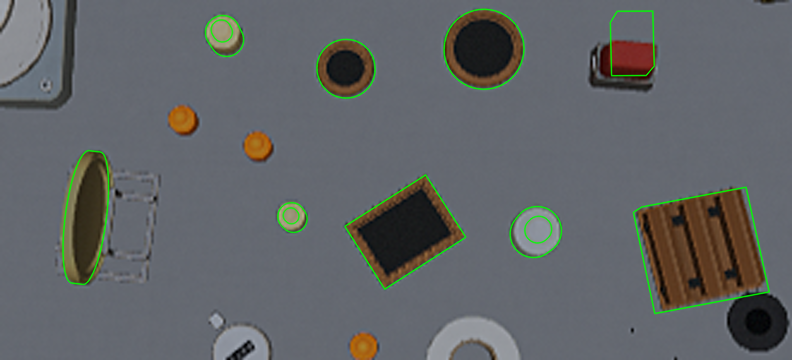

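View pics/ov1.png

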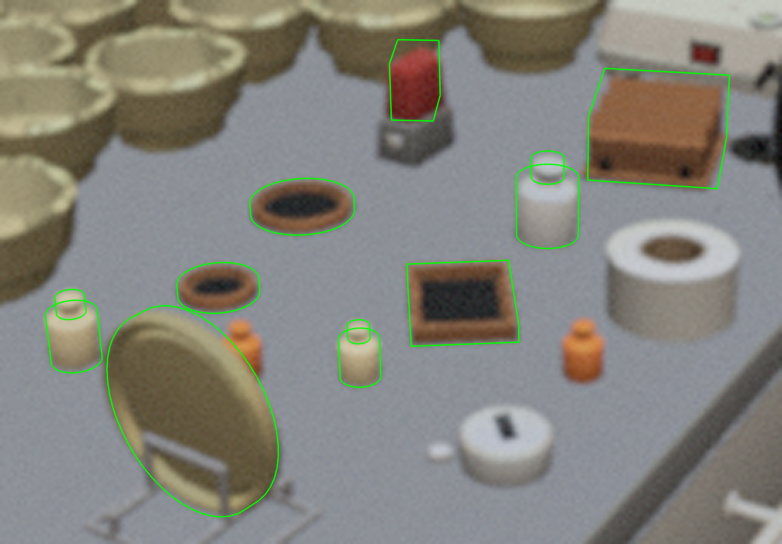

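Overlays sit well on the weights, nests, tray and lid. The stamp fit is wrong (the red handle is at about (632,57) in ov0), and the block fit in the scene view picked up the scale behind it. I'll redo those two with tighter colour masks.

```bash
cat > m2.py <<'E'
from plant import bot; import fit as f; from fit import *
S=bot.capture("scene");T=bot.capture("top")
def mk(p,n,rect,thr=30,pad=6):
    u,v,w,h=rect; x0,y0=int(u-w/2-pad),int(v-h/2-pad); I=p["color"][y0:int(v+h/2+pad),x0:int(u+w/2+pad)].astype(float)
    if n=="stamp": m=np.clip((I[...,0]-I[...,1]-20)/25,0,1)
    else: m=np.clip((I[...,0]-I[...,2]-8)/15,0,1); m=cv2.morphologyEx(m,cv2.MORPH_CLOSE,np.ones((7,7)))
    return m,np.array([x0,y0])
f.mask=mk
M["foot"]=[box(34,52,0,30)]
out={}
for n,t,s,z in(("stamp",[421,209,30,22],[328,220,16,26],50),("lid_block",[452,289,52,52],[398,232,42,30],45)):
    for p,r in((T,t),(S,s)):
        m,o=mk(p,n,r); ys,xs=np.mgrid[:m.shape[0],:m.shape[1]]; c=np.array([(xs*m).sum(),(ys*m).sum()])/m.sum()+o
        rr=cv2.minAreaRect(np.argwhere(m>.5)[:,::-1].astype(np.float32))
        q0=ray(p,*c,z-10); q=fit(n,[(p,r)],q0,True); print(n,c.round(1),m.sum().round(),rr,q0.round(1),q); out[n,p is T]=q
for uv in [(445.8,290),(460.8,285.8)]: print(ray(T,*uv,15).round(1))
rows=[]
for P,k,(x,y,w,h) in((T,True,(395,185,90,140)),(S,False,(310,195,110,70))):
  for n in("stamp","lid_block"):
    I=cv2.resize(np.ascontiguousarray(P["color"][y:y+h,x:x+w,::-1]),None,fx=4,fy=4,interpolation=cv2.INTER_CUBIC) if n=="stamp" else I
    for Q in M[n]+(M["foot"] if n=="stamp" else []):
        c=cv2.convexHull(((proj(P,place(Q,out[n,k][:3]))-[x,y]+.5)*4).astype(np.float32)); cv2.polylines(I,[np.round(c*16).astype(np.int32)],True,(0,255,0),1,cv2.LINE_AA,4)
  rows.append(cv2.copyMakeBorder(I,0,560-I.shape[0],0,0,0))
cv2.imwrite("pics/ov2.png",np.hstack(rows))
E
python3 m2.py
```

```text
stamp [421.3 209.3] 319.0 ((21.0, 17.5), (15.0, 22.0), 90.0) [ 626.4 -249.2   40. ] [ 6.25142e+02 -2.45962e+02 -4.01000e-01  4.99000e-01]
stamp [326.4 219.3] 296.0 ((12.198018074035645, 18.48019790649414), (20.895780563354492, 16.020099639892578), 84.2894058227539) [ 636.  -265.3   40. ] [ 6.23940e+02 -2.46598e+02  3.98000e-01  2.30000e-01]
lid_block [451.8 288.1] 1919.0 ((32.00000762939453, 31.0), (43.17134094238281, 45.11162567138672), 75.96376037597656) [ 476.1 -308.4   35. ] [ 4.76309e+02 -3.07375e+02  1.82300e+00  1.38000e-01]
lid_block [399.  231.6] 1410.0 ((26.5, 20.5), (41.0, 53.0), 90.0) [ 464.3 -291.3   35. ] [ 4.78249e+02 -3.16090e+02  3.83000e-01  2.05000e-01]
[ 473.6 -300.6   15. ]
[ 482.4 -329.6   15. ]
```

View pics/ov2.png

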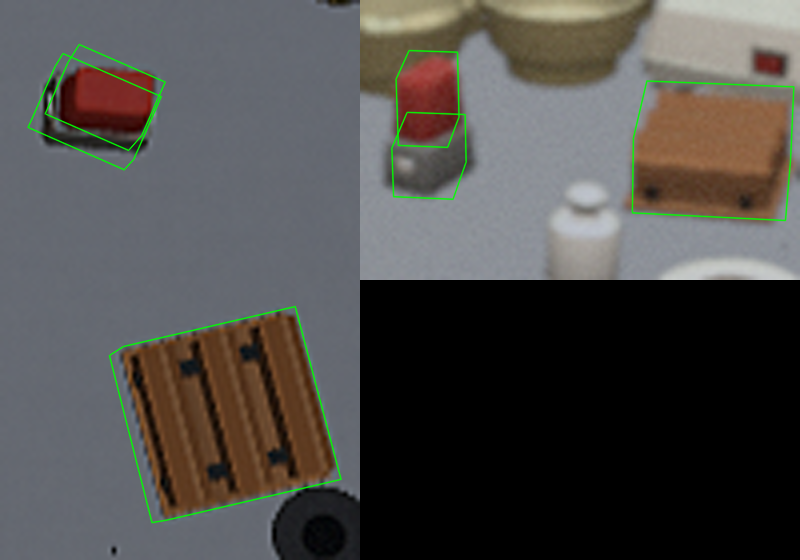

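The stamp is nearly square to the image, with a yaw of about −0.06 and a tapered handle, so the box fit misled. I'll use the foot corners instead: top px (407,220.5), (432,222.2) and scene px (317,239.5), (326.3,243.7), (336.5,235.7). The slot cross bars show clearly in the top view.

```bash
python3 - <<'E'
from plant import bot; from fit import *
S=bot.capture("scene");T=bot.capture("top")
print("foot top",[ray(T,*u,0).round(1)[:2] for u in((407,220.5),(432,222.2),(406.2,205))])
print("foot scn",[ray(S,*u,0).round(1)[:2] for u in((317,239.5),(326.3,243.7),(336.5,235.7))])
b=np.array([ray(T,*u,15)[:2] for u in((442.25,277),(449.5,302.75),(457.5,273),(464.75,299.25))]);print("bars",b.round(1),b.mean(0))
o=bot.get_obs();print(o["tool_pos"],o["tcp_rot"],o["time"])
E
```

```text
foot top [array([ 611.3, -226.6]), array([ 608.9, -276.3]), array([ 642.7, -224.8])]
foot scn [array([ 643.1, -234. ]), array([ 612.1, -224.6]), array([ 614.7, -273.8])]
bars [[ 498.6 -293.8]
 [ 449.1 -307.7]
 [ 507.1 -323.4]
 [ 456.5 -337.1]] [ 477.85431984 -315.49121641]
[ 170.05772941 -496.7252612   229.22228422] [3.14151107e+00 1.97331341e-05 3.29808034e-01] 1.5
```

Emit:
step_arm --pt "0 0 0 0 0 0.11" --pt "0 0 0 0 0 0.22" --pt "0 0 0 0 0 0.33" --fingers 60

```text
time: 1.75
tool_pos: [170.0, -496.7, 229.2]
tcp_rot: [3.141, -0.0, -0.006]
contact_force: [0.2, 0.0, 0.6]
grip_width: 76.4
```

Emit:
step_arm --pt "27 -27 0 0 0 0" --pt "54 -54 0 0 0 0" --pt "81 -81 0 0 0 0" --pt "108 -108 0 0 0 0" --pt "135 -135 0 0 0 0"

```text
time: 2.17
tool_pos: [306.0, -360.4, 229.4]
tcp_rot: [3.141, -0.0, -0.001]
contact_force: [0.8, -0.9, 0.4]
grip_width: 60.2
```

Emit:
step_arm --pt "27 -27 0 0 0 0" --pt "54 -54 0 0 0 0" --pt "81 -81 0 0 0 0" --pt "108 -108 0 0 0 0" --pt "135 -135 0 0 0 0"

```text
time: 2.58
tool_pos: [441.2, -225.2, 229.4]
tcp_rot: [3.141, -0.0, -0.0]
contact_force: [-0.2, -1.1, -0.3]
grip_width: 59.8
```

Emit:
step_arm --pt "24 -24 20 0 0 0" --pt "48 -48 40 0 0 0" --pt "48 -48 80 0 0 0" --pt "48 -48 110 0 0 0" --pt "48 -48 110 0 0 0"

```text
time: 3.0
tool_pos: [485.1, -176.3, 113.8]
tcp_rot: [-3.136, 0.01, 0.001]
contact_force: [-1.9, -0.4, -0.2]
grip_width: 60.2
```

Emit:
step_arm --pt "0 0 25 0 0 0" --pt "0 0 50 0 0 0" --pt "0 0 70 0 0 0" --pt "0 0 79 0 0 0" --pt "0 0 79 0 0 0"

```text
time: 3.42
tool_pos: [487.6, -179.0, 39.8]
tcp_rot: [-3.141, 0.002, -0.001]
contact_force: [-0.7, 0.3, -0.7]
grip_width: 60.0
```

Emit:
step_arm --pt "0 0 0 0 0 0" --pt "0 0 0 0 0 0" --pt "0 0 0 0 0 0" --pt "0 0 0 0 0 0" --pt "0 0 0 0 0 0" --fingers 30

```text
time: 3.83
tool_pos: [488.5, -179.0, 41.1]
tcp_rot: [3.141, -0.001, -0.0]
contact_force: [0.1, -1.3, -0.2]
grip_width: 32.4
```

```bash
cat > look.py <<'E'
import sys; from plant import bot; from fit import *
o=bot.get_obs(); print(o["time"],o["tool_pos"].round(1),o["tcp_rot"].round(3),o["contact_force"].round(1),round(o["grip_width"],1))
x,y,w,h=map(int,sys.argv[2:6]);x2,y2,w2,h2=map(int,sys.argv[6:10])
r=[]
for c,(x,y,w,h) in(("top",(x,y,w,h)),("scene",(x2,y2,w2,h2))):
    p=bot.capture(c); I=p["color"][y:y+h,x:x+w,::-1]; f=min(395/w,590/h); I=cv2.resize(np.ascontiguousarray(I),None,fx=f,fy=f,interpolation=cv2.INTER_CUBIC); r.append(cv2.copyMakeBorder(I,0,max(0,595-I.shape[0]),0,0,0)); print(c,f)
H=max(i.shape[0] for i in r); cv2.imwrite(sys.argv[1],np.hstack([i[:H] for i in r]))
E
python3 look.py pics/l1.png 330 220 110 110 310 180 110 120
```

```text
3.8333 [ 488.5 -179.    41.1] [ 3.141e+00 -1.000e-03 -0.000e+00] [ 0.1 -1.3 -0.2] 32.4
top 3.590909090909091
scene 3.590909090909091
```

View pics/l1.png

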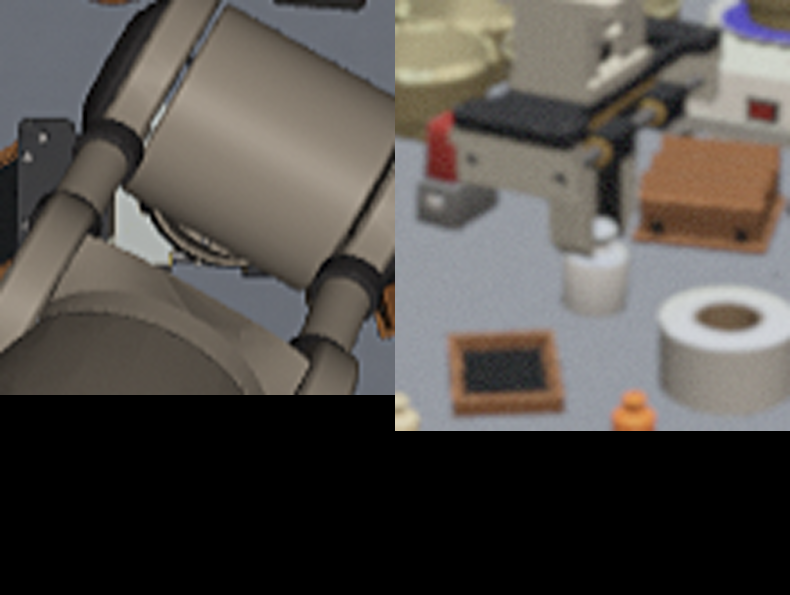

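```bash
python3 - <<'E'
from plant import bot; from fit import *
S=bot.capture("scene");T=bot.capture("top")
X=np.array([[488.5,-179,16],[488.5,-162,16],[488.5,-145,16],[488.5,-179,0],[488.5,-179,52],[488,-179,88]],float)
print(proj(S,X).round(1)); print(proj(T,X).round(1))
print(((proj(S,X)-[310,180])*3.59+[395,0]).round())
for c in (S,T): print([b for b in bot.boxes_of("weight_large",c)][:2])
E
```

```text
[[364.9 256.7]
 [361.  259.8]
 [357.  263.1]
 [364.9 263.5]
 [365.  241. ]
 [365.2 224.9]]
[[383.1 280.8]
 [374.3 280.6]
 [365.5 280.4]
 [382.4 281.4]
 [384.7 279.2]
 [386.5 277.8]]
[[592. 275.]
 [578. 287.]
 [564. 298.]
 [592. 300.]
 [592. 219.]
 [593. 161.]]
[{'rect': [366.4, 254.4, 14.1, 27.0], 'p': 0.69}]
[]
```

Emit:
step_arm --pt "0 0 0 0 0 0" --pt "0 0 0 0 0 0" --fingers 60

```text
time: 4.3
tool_pos: [488.1, -178.8, 40.2]
tcp_rot: [3.142, 0.0, -0.0]
contact_force: [-0.1, 0.0, -1.3]
grip_width: 39.3
```

Emit:
step_arm --pt "0 0 0 0 0 0" --pt "0 0 0 0 0 0" --pt "0 0 0 0 0 0" --pt "0 0 0 0 0 0" --pt "0 0 0 0 0 0"

```text
time: 4.72
tool_pos: [488.1, -178.8, 40.2]
tcp_rot: [3.142, 0.0, -0.0]
contact_force: [1.2, 0.3, -0.1]
grip_width: 59.7
```

```bash
python3 -c "
from plant import bot;print(bot.tip_reach,[a for a in dir(bot) if a[0]!='_'])"; python3 look.py pics/l2.png 330 220 110 110 325 190 80 110
```

```text
25.0 ['Unreachable', 'boxes_of', 'capture', 'close_job', 'get_obs', 'tip_reach']
4.7167 [ 488.1 -178.8   40.2] [ 3.142  0.    -0.   ] [ 1.2  0.3 -0.1] 59.7
top 3.590909090909091
scene 4.9375
```

View pics/l2.png

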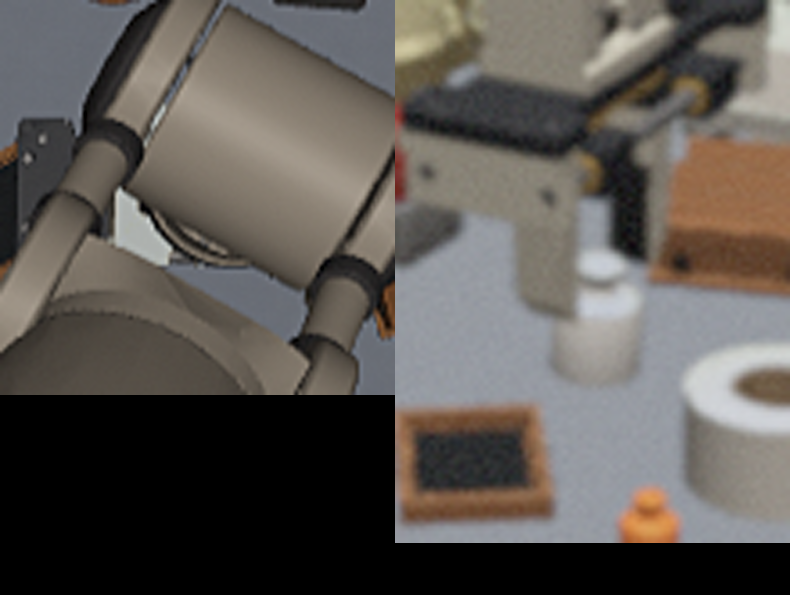

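The picture shows the near fingertip at scene px (356,252.6). A tip at z = 15 should appear at about row 265, so the tips sit some 27 mm higher than tip_reach implies. I'll descend in checked steps.

Emit:
step_arm --pt "0 0 7 0 0 0" --pt "0 0 14 0 0 0" --pt "0 0 14 0 0 0" --pt "0 0 14 0 0 0"

```text
time: 5.15
tool_pos: [487.6, -178.5, 25.4]
tcp_rot: [-3.141, 0.002, -0.0]
contact_force: [0.3, 1.1, 0.5]
grip_width: 59.7
```

Emit:
step_arm --pt "0 0 0 0 0 0" --pt "0 0 0 0 0 0" --pt "0 0 0 0 0 0" --pt "0 0 0 0 0 0" --pt "0 0 0 0 0 0" --fingers 34

```text
time: 5.57
tool_pos: [488.3, -179.1, 26.4]
tcp_rot: [3.141, -0.001, -0.0]
contact_force: [-0.1, -0.8, 0.2]
grip_width: 35.0
```

Emit:
step_arm --pt "0 0 0 0 0 0" --pt "0 0 0 0 0 0"

```text
time: 5.73
tool_pos: [488.3, -179.1, 26.4]
tcp_rot: [3.141, -0.0, -0.0]
contact_force: [-0.4, -1.2, 1.0]
grip_width: 35.2
```

Emit:
step_arm --pt "0 0 0 0 0 0" --pt "0 0 0 0 0 0" --pt "0 0 0 0 0 0" --fingers 24

```text
time: 5.98
tool_pos: [488.3, -179.0, 26.4]
tcp_rot: [3.141, -0.0, -0.0]
contact_force: [-0.5, -1.9, 2.5]
grip_width: 35.2
```

```bash
python3 look.py pics/l3.png 330 220 110 110 335 210 60 80
```

```text
5.9833 [ 488.3 -179.    26.4] [ 3.141 -0.    -0.   ] [-0.5 -1.9  2.5] 35.2
top 3.590909090909091
scene 6.583333333333333
```

View pics/l3.png

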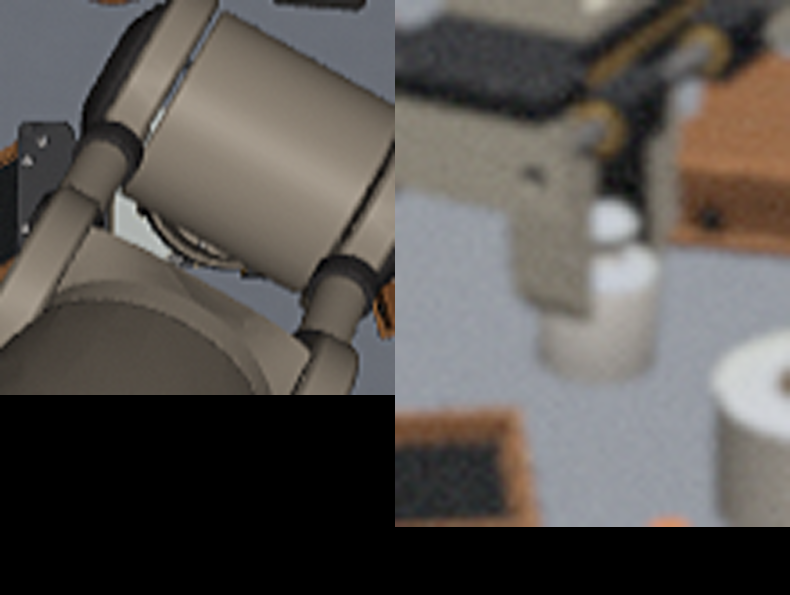

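Grip stalled on the body at 35.2, with the tip about 22–28 mm up, so it is held. Lifting and carrying it to the large nest.

Emit:
step_arm --pt "0 0 -20 0 0 0" --pt "0 0 -45 0 0 0" --pt "0 0 -60 0 0 0" --pt "0 0 -60 0 0 0"

```text
time: 6.42
tool_pos: [489.2, -179.0, 88.3]
tcp_rot: [3.14, -0.003, -0.0]
contact_force: [0.2, -1.1, -5.2]
grip_width: 35.0
```

Emit:
step_arm --pt "20 -6 0 0 0 0" --pt "52 -15 0 0 0 0" --pt "90 -27 0 0 0 0" --pt "125 -37 0 0 0 0" --pt "152 -45 0 0 0 0"

```text
time: 6.83
tool_pos: [641.4, -132.2, 83.8]
tcp_rot: [-3.14, 0.002, 0.0]
contact_force: [1.1, -0.5, -5.2]
grip_width: 35.3
```

Emit:
step_arm --pt "0 0 0 0 0 0" --pt "0 0 0 0 0 0" --pt "0 0 0 0 0 0"

```text
time: 7.08
tool_pos: [638.4, -133.2, 83.7]
tcp_rot: [-3.14, 0.005, 0.0]
contact_force: [0.1, 0.7, -4.2]
grip_width: 35.1
```

```bash
python3 look.py pics/l4.png 330 170 80 60 260 200 80 80; python3 - <<'E'
from plant import bot; from fit import *
S=bot.capture("scene");X=np.array([[640,-134.,8]]); print(proj(S,X))
E
```

```text
7.0833 [ 638.4 -133.2   83.7] [-3.14   0.005  0.   ] [ 0.1  0.7 -4.2] 35.1
top 4.9375
scene 4.9375
[[293.12063907 253.20329466]]
```

View pics/l4.png

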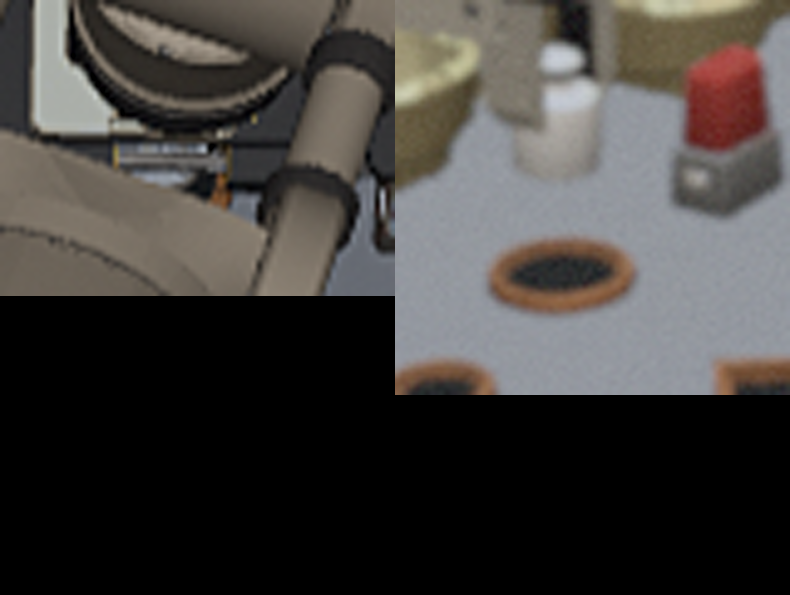

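The weight is held upright (Fz −5 N), its centre at crop x 556 against the nest's 563, which is about 2 mm off and well inside the tolerance. Lowering.

Emit:
step_arm --pt "0 0 15 0 0 0" --pt "0 0 30 0 0 0" --pt "0 0 40 0 0 0" --pt "0 0 48 0 0 0" --pt "0 0 48 0 0 0"

```text
time: 7.65
tool_pos: [638.7, -133.8, 36.3]
tcp_rot: [-3.141, 0.003, -0.001]
contact_force: [-0.5, -0.7, -5.4]
grip_width: 35.5
```

Emit:
step_arm --pt "0 0 0 0 0 0" --pt "0 0 0 0 0 0" --pt "0 0 0 0 0 0"

```text
time: 7.9
tool_pos: [640.7, -134.1, 39.2]
tcp_rot: [3.141, -0.002, -0.0]
contact_force: [0.5, 0.7, -5.4]
grip_width: 35.1
```

Need about 29.5, another 9–10 mm down.

Emit:
step_arm --pt "0 0 4 0 0 0" --pt "0 0 8 0 0 0" --pt "0 0 8 0 0 0" --pt "0 0 8 0 0 0" --pt "0 0 8 0 0 0"

```text
time: 8.32
tool_pos: [640.0, -133.8, 30.1]
tcp_rot: [-3.142, 0.0, -0.0]
contact_force: [-0.0, 0.7, -4.4]
grip_width: 35.4
```

Emit:
step_arm --pt "0 0 1 0 0 0" --pt "0 0 1 0 0 0" --pt "0 0 1 0 0 0" --pt "0 0 1 0 0 0"

```text
time: 8.65
tool_pos: [640.4, -133.8, 29.5]
tcp_rot: [3.141, -0.001, -0.0]
contact_force: [1.3, -0.8, -2.4]
grip_width: 35.2
```

Emit:
step_arm --pt "0 0 0 0 0 0" --pt "0 0 0 0 0 0" --pt "0 0 0 0 0 0" --pt "0 0 0 0 0 0" --fingers 56

```text
time: 8.98
tool_pos: [640.3, -134.0, 29.6]
tcp_rot: [3.141, -0.001, -0.0]
contact_force: [0.4, -0.8, 0.5]
grip_width: 54.6
```

Emit:
step_arm --pt "0 0 -20 0 0 0" --pt "0 0 -50 0 0 0" --pt "0 0 -80 0 0 0" --pt "0 0 -90 0 0 0"

```text
time: 9.32
tool_pos: [642.2, -134.5, 124.3]
tcp_rot: [3.139, -0.007, -0.0]
contact_force: [1.3, -0.7, 0.0]
grip_width: 55.8
```

Emit:
step_arm --pt "-27 -28 0 0 0 0" --pt "-54 -57 0 0 0 0" --pt "-81 -86 0 0 0 0" --pt "-108 -114 0 0 0 0" --pt "-132 -140 0 0 0 0" --fingers 46

```text
time: 9.73
tool_pos: [506.0, 7.5, 118.9]
tcp_rot: [-3.141, 0.001, -0.0]
contact_force: [0.1, 1.4, -1.0]
grip_width: 45.8
```

Emit:
step_arm --pt "-13 -13 0 0 0 0" --pt "-13 -13 0 0 0 0" --pt "-13 -13 0 0 0 0" --pt "-13 -13 0 0 0 0"

```text
time: 10.07
tool_pos: [496.2, 18.7, 119.4]
tcp_rot: [3.141, -0.001, -0.0]
contact_force: [0.8, -0.2, 0.1]
grip_width: 46.0
```

```bash
cat > w.py <<'E'
import sys; from plant import bot; import fit as f; from fit import *
o=bot.get_obs(); print(o["time"],o["tool_pos"].round(1),o["tcp_rot"].round(3),o["contact_force"].round(1),round(o["grip_width"],1))
P={c:bot.capture(c) for c in("scene","top")}
for n in sys.argv[1:]:
    for c,p in P.items():
        for b in bot.boxes_of(n,p)[:3]:
            r=[float(v) for v in b["rect"]]; h=dict(weight_large=52,weight_mid=40,weight_small=32,stamp=70,lid=126).get(n,8)
            print(n,c,np.round(r),round(b["p"],2),"ray mid",ray(p,r[0],r[1],h/2).round(1)[:2], "fit",fit(n,[(p,r)],ray(p,r[0],r[1],h/2),False))
E
python3 w.py weight_large weight_small weight_mid
```

```text
10.0667 [496.2  18.7 119.4] [ 3.141e+00 -1.000e-03 -0.000e+00] [ 0.8 -0.2  0.1] 46.0
weight_large scene [291. 250.  16.  20.] 0.52 ray mid [ 631.8 -115.9] fit [ 6.15540e+02 -1.34347e+02  2.00000e-01  8.62000e-01]
weight_large scene [330. 228.  17.  32.] 0.23 ray mid [ 619.3 -254.7] fit [ 6.28476e+02 -2.41385e+02 -1.08000e-01  5.30000e-01]
weight_small scene [379. 298.  14.  18.] 0.57 ray mid [384.7 -39.8] fit [ 3.91023e+02 -4.09580e+01  3.00000e-03  2.83000e-01]
weight_small scene [277. 297.  10.  14.] 0.54 ray mid [550.9  47.2] fit [5.51248e+02 5.09160e+01 9.00000e-03 5.81000e-01]
weight_small scene [312. 299.  11.  26.] 0.45 ray mid [488.   22.9] fit [4.95007e+02 2.00260e+01 8.00000e-03 1.78000e-01]
weight_small top [417. 213.  30.  22.] 0.59 ray mid [ 623.6 -244.4] fit [ 6.32022e+02 -2.62088e+02  9.50000e-02  7.33000e-01]
weight_mid top [253. 201.  17.  12.] 0.69 ray mid [639.6  79.6] fit [ 6.43971e+02  8.02520e+01 -4.00000e-03  3.36000e-01]
```

Emit:
step_arm --pt "-1 -1 30 0 0 0" --pt "-1 -1 65 0 0 0" --pt "-1 -1 90 0 0 0" --pt "-1 -1 98 0 0 0" --pt "-1 -1 98 0 0 0"

```text
time: 10.88
tool_pos: [492.9, 20.2, 19.5]
tcp_rot: [-3.141, 0.004, -0.0]
contact_force: [-0.2, -0.3, 0.8]
grip_width: 46.1
```

Emit:
step_arm --pt "0 0 3 0 0 0" --pt "0 0 6 0 0 0" --pt "0 0 6 0 0 0" --pt "0 0 6 0 0 0"

```text
time: 11.22
tool_pos: [494.8, 20.1, 16.2]
tcp_rot: [3.141, -0.002, -0.0]
contact_force: [0.0, -0.4, -0.3]
grip_width: 46.0
```

Emit:
step_arm --pt "0 0 0 0 0 0" --pt "0 0 0 0 0 0" --pt "0 0 0 0 0 0" --pt "0 0 0 0 0 0" --pt "0 0 0 0 0 0" --fingers 8

```text
time: 11.63
tool_pos: [494.2, 20.2, 15.4]
tcp_rot: [3.142, -0.0, -0.0]
contact_force: [-0.7, 0.9, 2.0]
grip_width: 20.1
```

Emit:
step_arm --pt "0 0 0 0 0 0" --pt "0 0 0 0 0 0"

```text
time: 11.8
tool_pos: [494.2, 20.2, 15.4]
tcp_rot: [3.141, -0.0, -0.0]
contact_force: [-0.3, -0.2, 3.2]
grip_width: 19.7
```

```bash
python3 look.py pics/l5.png 330 170 110 60 260 235 80 80
```

```text
11.8 [494.2  20.2  15.4] [ 3.141 -0.    -0.   ] [-0.3 -0.2  3.2] 19.7
top 3.590909090909091
scene 4.9375
```

View pics/l5.png

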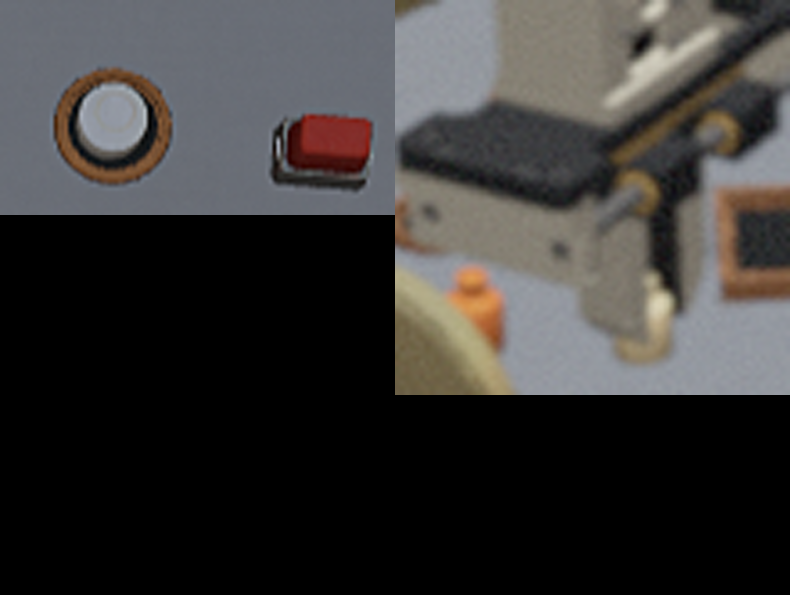

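The large weight stands upright in its nest, and the small one is held. Carrying it to the small nest.

Emit:
step_arm --pt "0 0 -20 0 0 0" --pt "0 0 -45 0 0 0" --pt "0 0 -60 0 0 0"

```text
time: 12.15
tool_pos: [494.4, 20.2, 76.5]
tcp_rot: [3.141, -0.001, -0.0]
contact_force: [1.2, 0.5, -1.8]
grip_width: 20.3
```

Emit:
step_arm --pt "20 6 0 0 0 0" --pt "52 16 0 0 0 0" --pt "90 28 0 0 0 0" --pt "115 36 0 0 0 0" --pt "126 40 0 0 0 0"

```text
time: 12.57
tool_pos: [623.2, -21.2, 74.9]
tcp_rot: [3.141, -0.002, -0.001]
contact_force: [-0.4, 0.8, -0.8]
grip_width: 19.6
```

Emit:
step_arm --pt "0 0 0 0 0 0" --pt "0 0 10 0 0 0" --pt "0 0 25 0 0 0" --pt "0 0 40 0 0 0" --pt "0 0 46 0 0 0"

```text
time: 12.98
tool_pos: [617.1, -19.0, 26.3]
tcp_rot: [-3.141, 0.006, 0.0]
contact_force: [-1.5, -0.2, -1.1]
grip_width: 19.9
```

Emit:
step_arm --pt "0 0 0 0 0 0" --pt "0 0 0 0 0 0" --pt "0 0 4 0 0 0" --pt "0 0 8 0 0 0" --pt "0 0 8 0 0 0"

```text
time: 13.4
tool_pos: [619.9, -19.8, 20.9]
tcp_rot: [3.142, 0.0, -0.0]
contact_force: [-1.3, -0.2, -0.9]
grip_width: 19.8
```

Emit:
step_arm --pt "0 0 0 0 0 0" --pt "0 0 0 0 0 0" --pt "0 0 1 0 0 0" --pt "0 0 2 0 0 0" --pt "0 0 2 0 0 0"

```text
time: 13.82
tool_pos: [620.0, -19.8, 19.1]
tcp_rot: [3.142, 0.0, -0.0]
contact_force: [-0.3, 0.0, -2.0]
grip_width: 19.5
```

```bash
python3 w.py weight_small
```

```text
13.8167 [620.  -19.8  19.1] [ 3.142  0.    -0.   ] [-0.3  0.  -2. ] 19.5
weight_small scene [227. 290.  17.  23.] 0.73 ray mid [647.3  72.6] fit [6.42984e+02 8.13680e+01 1.10000e-02 5.84000e-01]
weight_small scene [379. 297.  13.  16.] 0.72 ray mid [387.7 -44.8] fit [ 3.90871e+02 -4.06670e+01 -3.10000e-02  3.03000e-01]
weight_small scene [276. 298.  12.  17.] 0.59 ray mid [548.8  51.1] fit [5.49689e+02 5.32280e+01 8.80000e-02 6.72000e-01]
```

Emit:
step_arm --pt "0 0 1 0 0 0" --pt "0 0 1 0 0 0"

```text
time: 14.18
tool_pos: [620.3, -19.9, 18.4]
tcp_rot: [3.141, -0.0, -0.0]
contact_force: [0.4, 0.0, 0.3]
grip_width: 20.2
```

Emit:
step_arm --pt "0 0 0 0 0 0" --pt "0 0 0 0 0 0" --pt "0 0 0 0 0 0" --pt "0 0 0 0 0 0" --fingers 36

```text
time: 14.52
tool_pos: [620.2, -19.8, 18.2]
tcp_rot: [3.141, -0.0, -0.0]
contact_force: [-0.7, 0.4, 0.2]
grip_width: 35.5
```

Emit:
step_arm --pt "0 0 -20 0 0 0" --pt "0 0 -50 0 0 0" --pt "0 0 -85 0 0 0" --pt "0 0 -110 0 0 0"

```text
time: 14.85
tool_pos: [620.7, -19.9, 130.8]
tcp_rot: [3.141, -0.002, -0.0]
contact_force: [-0.5, -0.3, 0.5]
grip_width: 36.2
```

Emit:
step_arm --pt "2 25 0 0 0 0" --pt "4 60 0 0 0 0" --pt "6 98 0 0 0 0" --pt "7 138 0 0 0 0" --pt "7 176 0 0 0 0" --fingers 80

```text
time: 15.27
tool_pos: [627.1, -197.5, 128.4]
tcp_rot: [3.141, -0.0, 0.0]
contact_force: [0.7, 0.4, 0.1]
grip_width: 64.9
```

Emit:
step_arm --pt "1 28 0 0 0 0" --pt "1 54 0 0 0 0" --pt "1 54 0 0 0 0" --pt "1 54 0 0 0 0" --pt "1 54 0 0 0 0"

```text
time: 15.68
tool_pos: [627.9, -249.2, 128.0]
tcp_rot: [-3.141, 0.001, -0.0]
contact_force: [-0.0, -0.3, -0.8]
grip_width: 80.1
```

```bash
python3 look.py pics/l6.png 270 150 90 90 240 180 120 130
```

```text
15.6833 [ 627.9 -249.2  128. ] [-3.141e+00  1.000e-03 -0.000e+00] [-0.  -0.3 -0.8] 80.1
top 4.388888888888889
scene 3.2916666666666665
```

View pics/l6.png

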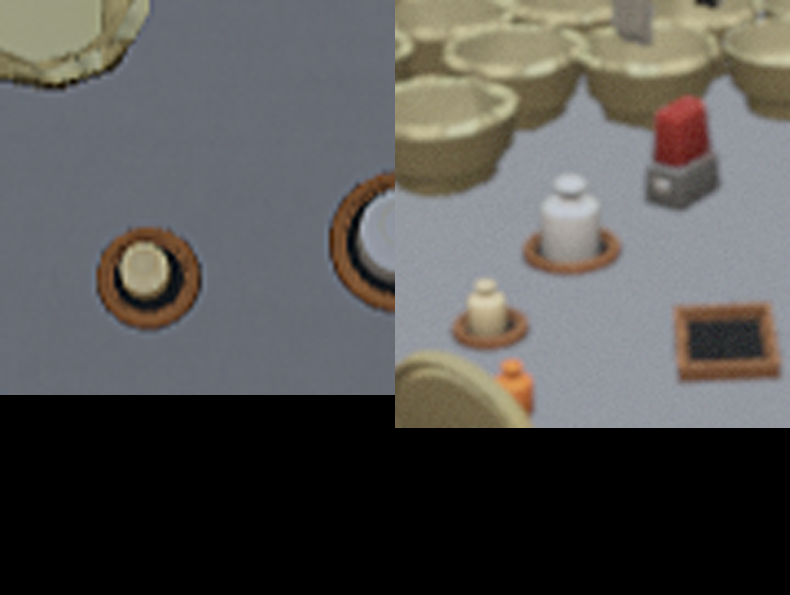

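```bash
python3 - <<'E'
from plant import bot; from fit import *
S=bot.capture("scene")
for z in (56,81):
  for y in(115,57,85):
    X=np.array([[494+37,y,z],[494-37,y,z]],float); print(z,y,((proj(S,X)-[260,235])*4.9375+[395,0]).round().tolist())
X=np.array([[628,-205,z] for z in(103,128)]+[[628,-190,z] for z in(103,128)],float);print(((proj(S,X)-[240,180])*3.29+[395,0]).round().tolist())
X=np.array([[x,y,z] for z in(-10,5,15) for x,y in((504,31),(485,31),(504,50),(485,50))],float);print(((proj(S,X)-[260,235])*4.9375+[395,0]).round().tolist())
E
```

```text
56 115 [[400.0, 304.0], [577.0, 359.0]]
56 57 [[499.0, 234.0], [671.0, 284.0]]
56 85 [[452.0, 267.0], [627.0, 319.0]]
81 115 [[395.0, 241.0], [573.0, 293.0]]
81 57 [[494.0, 173.0], [668.0, 220.0]]
81 85 [[448.0, 205.0], [624.0, 255.0]]
[[639.0, 74.0], [637.0, 38.0], [626.0, 81.0], [625.0, 45.0]]
[[609.0, 377.0], [651.0, 391.0], [580.0, 401.0], [623.0, 414.0], [607.0, 343.0], [650.0, 356.0], [578.0, 366.0], [621.0, 379.0], [606.0, 319.0], [649.0, 332.0], [577.0, 342.0], [620.0, 355.0]]
```

Projection confirms it: the gripper body sits 25 mm higher than the declared geometry, so the reported TCP effectively equals the tip. At TCP 17 the tip is at 17 and the body at 83, which clears the 70 mm handle.

Emit:
step_arm --pt "0 1 30 0 0 0" --pt "0 1 65 0 0 0" --pt "0 1 90 0 0 0" --pt "0 1 100 0 0 0" --pt "0 1 100 0 0 0"

```text
time: 16.25
tool_pos: [626.7, -249.0, 25.5]
tcp_rot: [-3.139, 0.005, 0.001]
contact_force: [-0.3, 0.4, -0.6]
grip_width: 79.8
```

Emit:
step_arm --pt "0 0 4 0 0 0" --pt "0 0 8 0 0 0" --pt "0 0 11 0 0 0" --pt "0 0 11 0 0 0" --pt "0 0 11 0 0 0"

```text
time: 16.67
tool_pos: [628.4, -251.0, 18.0]
tcp_rot: [3.141, -0.001, -0.0]
contact_force: [-0.3, -0.1, -0.2]
grip_width: 79.8
```

Emit:
step_arm --pt "0 0 0 0 0 0" --pt "0 0 0 0 0 0" --pt "0 0 0 0 0 0" --pt "0 0 0 0 0 0" --pt "0 0 0 0 0 0" --fingers 36

```text
time: 17.08
tool_pos: [628.1, -250.9, 17.3]
tcp_rot: [3.141, -0.0, -0.0]
contact_force: [-1.2, 0.2, -0.2]
grip_width: 51.2
```

Emit:
step_arm --pt "0 0 0 0 0 0" --pt "0 0 0 0 0 0" --pt "0 0 0 0 0 0"

```text
time: 17.33
tool_pos: [628.1, -250.8, 17.3]
tcp_rot: [3.141, -0.0, -0.0]
contact_force: [0.3, -0.3, 1.1]
grip_width: 48.4
```

Emit:
step_arm --pt "0 0 -20 0 0 0" --pt "0 0 -45 0 0 0" --pt "0 0 -65 0 0 0" --pt "0 0 -65 0 0 0"

```text
time: 17.67
tool_pos: [630.4, -252.0, 86.9]
tcp_rot: [3.138, -0.007, -0.0]
contact_force: [1.1, -1.0, -0.1]
grip_width: 48.2
```

Emit:
step_arm --pt "-14 -18 0 0 0 -0.1" --pt "-36 -46 0 0 0 -0.21" --pt "-60 -76 0 0 0 -0.32" --pt "-84 -106 0 0 0 -0.43" --pt "-106 -134 0 0 0 -0.53"

```text
time: 18.08
tool_pos: [519.8, -115.1, 81.1]
tcp_rot: [-3.14, 0.001, 0.535]
contact_force: [0.2, 0.5, -1.5]
grip_width: 48.4
```

```bash
cat > d.py <<'E'
import sys,numpy as np; from plant import bot; from scipy.spatial.transform import Rotation as Ro
o=bot.get_obs(); g=[float(v) for v in sys.argv[1:5]]; R=Ro.from_euler("xyz",o["tcp_rot"]); G=Ro.from_euler("xyz",[np.pi,0,g[3]])
print(o["time"],o["tool_pos"].round(1),o["tcp_rot"].round(3),o["grip_width"].round(1),o["contact_force"].round(1)); print(R.inv().apply(np.array(g[:3])-o["tool_pos"]).round(1),(R.inv()*G).as_rotvec().round(3))
E
python3 d.py 486 -72 80 0.589
```

```text
Traceback (most recent call last):
  File "d.py", line 3, in <module>
    print(o["time"],o["tool_pos"].round(1),o["tcp_rot"].round(3),o["grip_width"].round(1),o["contact_force"].round(1)); print(R.inv().apply(np.array(g[:3])-o["tool_pos"]).round(1),(R.inv()*G).as_rotvec().round(3))
                                                                 ^^^^^^^^^^^^^^^^^^^^^
AttributeError: 'float' object has no attribute 'round'
```

Emit:
step_arm --pt "-5 -34 0 0 0 -0.04" --pt "-8.4 -57 0 0 0 -0.059" --pt "-8.4 -57 0 0 0 -0.059" --pt "-8.4 -57 0 0 0 -0.059" --pt "-8.4 -57 0 0 0 -0.059"

```text
time: 18.5
tool_pos: [486.7, -72.2, 82.0]
tcp_rot: [3.141, -0.0, 0.589]
contact_force: [0.3, 0.0, -0.7]
grip_width: 49.0
```

```bash
sed -i 's/o\["grip_width"\].round(1)/o["grip_width"]/' d.py; python3 d.py 486 -72 20 0.589; python3 look.py pics/l7.png 290 240 80 80 310 225 70 80
```

```text
18.5 [486.7 -72.2  82. ] [ 3.141 -0.     0.589] 48.994532668012596 [ 0.3  0.  -0.7]
[-0.5 -0.6 62. ] [ 0.001 -0.    -0.   ]
18.5 [486.7 -72.2  82. ] [ 3.141 -0.     0.589] [ 0.3  0.  -0.7] 49.0
top 4.9375
scene 5.642857142857143
```

View pics/l7.png

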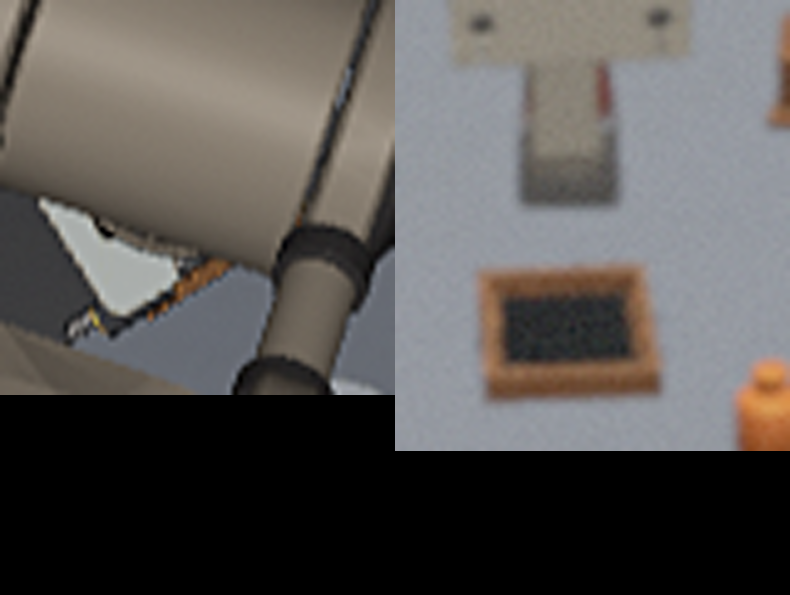

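The stamp is centred over the tray (568 against 569 px) and square to it. Lowering, then releasing.

Emit:
step_arm --pt "0 0 15 0 0 0" --pt "0 0 32 0 0 0" --pt "0 0 46 0 0 0" --pt "0 0 56 0 0 0" --pt "0 0 56 0 0 0"

```text
time: 19.02
tool_pos: [485.2, -72.2, 24.2]
tcp_rot: [-3.139, 0.002, 0.588]
contact_force: [-1.1, 0.1, -0.9]
grip_width: 48.5
```

Emit:
step_arm --pt "0 0 0 0 0 0" --pt "0 0 3 0 0 0" --pt "0 0 6 0 0 0" --pt "0 0 6 0 0 0" --pt "0 0 6 0 0 0"

```text
time: 19.43
tool_pos: [486.2, -71.9, 20.5]
tcp_rot: [3.141, -0.0, 0.589]
contact_force: [0.1, -0.2, -0.7]
grip_width: 48.9
```

Emit:
step_arm --pt "0 0 0 0 0 0" --pt "0 0 0 0 0 0" --pt "0 0 0 0 0 0" --pt "0 0 0 0 0 0"

```text
time: 19.77
tool_pos: [486.1, -71.8, 20.3]
tcp_rot: [3.141, -0.0, 0.589]
contact_force: [0.0, -0.4, -0.6]
grip_width: 48.5
```

Emit:
step_arm --pt "0 0 0 0 0 0" --pt "0 0 0 0 0 0" --pt "0 0 0 0 0 0" --pt "0 0 0 0 0 0" --fingers 66

```text
time: 20.1
tool_pos: [486.2, -71.9, 20.3]
tcp_rot: [3.141, -0.0, 0.589]
contact_force: [-0.1, 0.2, -0.3]
grip_width: 65.4
```

Emit:
step_arm --pt "0 0 -20 0 0 0" --pt "0 0 -50 0 0 0" --pt "0 0 -90 0 0 0" --pt "0 0 -125 0 0 0" --pt "0 0 -140 0 0 0"

```text
time: 20.52
tool_pos: [487.9, -72.4, 164.8]
tcp_rot: [3.136, -0.004, 0.589]
contact_force: [1.6, -0.9, 1.1]
grip_width: 65.8
```

Emit:
step_arm --pt "14 -20 0 0 0 0.12" --pt "36 -53 0 0 0 0.24" --pt "58 -86 0 0 0 0.36" --pt "80 -119 0 0 0 0.48" --pt "102 -151 0 0 0 0.6" --fingers 34

```text
time: 20.93
tool_pos: [486.8, 99.0, 160.4]
tcp_rot: [3.142, -0.0, 0.027]
contact_force: [0.3, -0.1, 0.4]
grip_width: 37.7
```

```bash
python3 d.py 487 175 160 -0.115; python3 w.py stamp >/dev/null; cat > lid.py <<'E'
from plant import bot; import fit as f; from fit import *
S=bot.capture("scene");T=bot.capture("top")
for p,r in((S,[262,315,52,62]),(T,[197,275,21,55])): print(fit("lid",[(p,r)],[487,175],1.456))
print(fit("lid",[(S,[262,315,52,62]),(T,[197,275,21,55])],[487,175],1.456))
E
python3 lid.py
```

```text
20.9333 [486.8  99.  160.4] [ 3.142 -0.     0.027] 37.728376459689905 [ 0.3 -0.1  0.4]
[  2.2 -76.    0.4] [ 0.    -0.     0.142]
[4.87089e+02 1.73152e+02 1.43300e+00 2.65000e-01]
[487.583 175.439   1.483   0.948]
[487.311 173.03    1.435   1.219]
```

Emit:
step_arm --pt "0 -35 0 0 0 0.1" --pt "0 -58 0 0 0 0.104" --pt "0 -64.5 0 0 0 0.104" --pt "0 -64.5 0 0 0 0.104" --pt "0 -64.5 0 0 0 0.104"

```text
time: 21.65
tool_pos: [485.2, 160.7, 160.1]
tcp_rot: [3.141, 0.0, -0.071]
contact_force: [0.1, -0.0, 0.7]
grip_width: 33.7
```

```bash
python3 d.py 487 174.7 90 -0.115; python3 look.py pics/l8.png 280 200 160 130 205 225 130 150
```

```text
21.65 [485.2 160.7 160.1] [ 3.141  0.    -0.071] 33.71168896086854 [ 0.1 -0.   0.7]
[  0.8 -14.1  70.1] [0.001 0.    0.044]
21.65 [485.2 160.7 160.1] [ 3.141  0.    -0.071] [ 0.1 -0.   0.7] 33.7
top 2.46875
scene 3.0384615384615383
```

View pics/l8.png

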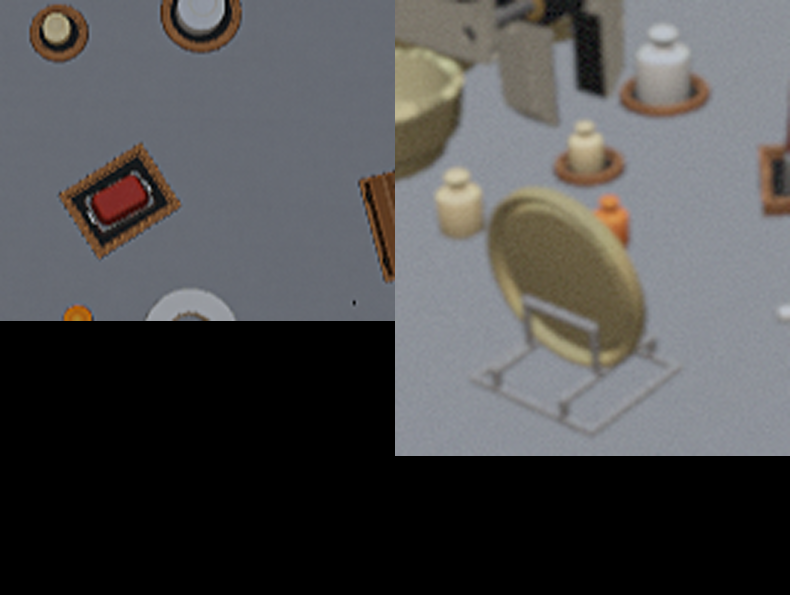

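The stamp sits square in the tray, with both weights in their nests. The lid is on edge, so finishing the alignment and going down on it.

Emit:
step_arm --pt "0.8 -8 0 0 0 0.044" --pt "0.8 -14 0 0 0 0.044" --pt "0.8 -14 0 0 0 0.044" --pt "0.8 -14 0 0 0 0.044"

```text
time: 22.08
tool_pos: [486.9, 175.4, 160.1]
tcp_rot: [3.141, 0.0, -0.114]
contact_force: [-0.2, 0.3, 0.4]
grip_width: 34.1
```

Emit:
step_arm --pt "0 0 15 0 0 0" --pt "0 0 35 0 0 0" --pt "0 0 55 0 0 0" --pt "0 0 70 0 0 0" --pt "0 0 75 0 0 0"

```text
time: 22.5
tool_pos: [485.5, 175.1, 83.0]
tcp_rot: [3.14, 0.004, -0.114]
contact_force: [-0.5, -0.3, -1.6]
grip_width: 33.9
```

Emit:
step_arm --pt "0 0 0 0 0 0" --pt "0 0 0 0 0 0" --pt "0 0 0 0 0 0" --pt "0 0 0 0 0 0"

```text
time: 22.83
tool_pos: [487.5, 175.9, 86.3]
tcp_rot: [-3.141, -0.002, -0.115]
contact_force: [1.2, -0.8, 0.5]
grip_width: 33.9
```

Emit:
step_arm --pt "0 0 0 0 0 0" --pt "0 0 0 0 0 0" --pt "0 0 0 0 0 0" --pt "0 0 0 0 0 0" --pt "0 0 0 0 0 0" --fingers 2

```text
time: 23.25
tool_pos: [486.7, 174.5, 85.3]
tcp_rot: [3.138, 0.0, -0.113]
contact_force: [-0.6, -10.3, 0.8]
grip_width: 9.9
```

Emit:
step_arm --pt "0 0 0 0 0 0" --pt "0 0 0 0 0 0" --pt "0 0 0 0 0 0"

```text
time: 23.5
tool_pos: [486.6, 173.9, 85.3]
tcp_rot: [3.138, 0.0, -0.114]
contact_force: [-0.1, -8.6, 2.5]
grip_width: 9.4
```

```bash
python3 d.py 487 174.5 85 -0.115; python3 lid.py
```

```text
23.5 [486.6 173.9  85.3] [ 3.138  0.    -0.114] 9.408913792220392 [-0.1 -8.6  2.5]
[ 0.3 -0.6  0.3] [0.004 0.    0.001]
[4.87007e+02 1.72549e+02 1.43400e+00 3.29000e-01]
[486.328 171.572   1.431   2.652]
[486.539 171.996   1.441   2.988]
```

Gripped at 9.4 mm with an 8.6 N side push toward −y. I'll relieve it by 2.5 mm and then lift.

Emit:
step_arm --pt "0 1.5 0 0 0 0" --pt "0 2.5 0 0 0 0" --pt "0 2.5 0 0 0 0"

```text
time: 23.85
tool_pos: [486.4, 172.2, 85.2]
tcp_rot: [3.14, 0.0, -0.115]
contact_force: [-0.5, -6.3, 1.9]
grip_width: 9.0
```

Emit:
step_arm --pt "0 0 -8 0 0 0" --pt "0 0 -20 0 0 0" --pt "0 0 -40 0 0 0" --pt "0 0 -65 0 0 0" --pt "0 0 -90 0 0 0"

```text
time: 24.27
tool_pos: [486.2, 173.7, 176.1]
tcp_rot: [-3.141, 0.001, -0.115]
contact_force: [0.8, -0.3, 0.3]
grip_width: 8.9
```

Emit:
step_arm --pt "0 0 0 0 0 0" --pt "0 0 0 0 0 0" --pt "0 0 0 0 0 0"

```text
time: 24.52
tool_pos: [486.1, 173.6, 174.8]
tcp_rot: [-3.141, 0.001, -0.115]
contact_force: [0.0, -0.1, -0.5]
grip_width: 8.8
```

```bash
python3 d.py 473.9 -300.8 175 0.27; python3 look.py pics/l9.png 170 180 100 150 205 205 130 150
```

```text
24.5167 [486.1 173.6 174.8] [-3.141e+00  1.000e-03 -1.150e-01] 8.79143755509687 [ 0.  -0.1 -0.5]
[ 4.230e+01  4.727e+02 -3.000e-01] [-0.     0.001 -0.385]
24.5167 [486.1 173.6 174.8] [-3.141e+00  1.000e-03 -1.150e-01] [ 0.  -0.1 -0.5] 8.8
top 3.933333333333333
scene 3.0384615384615383
```

View pics/l9.png

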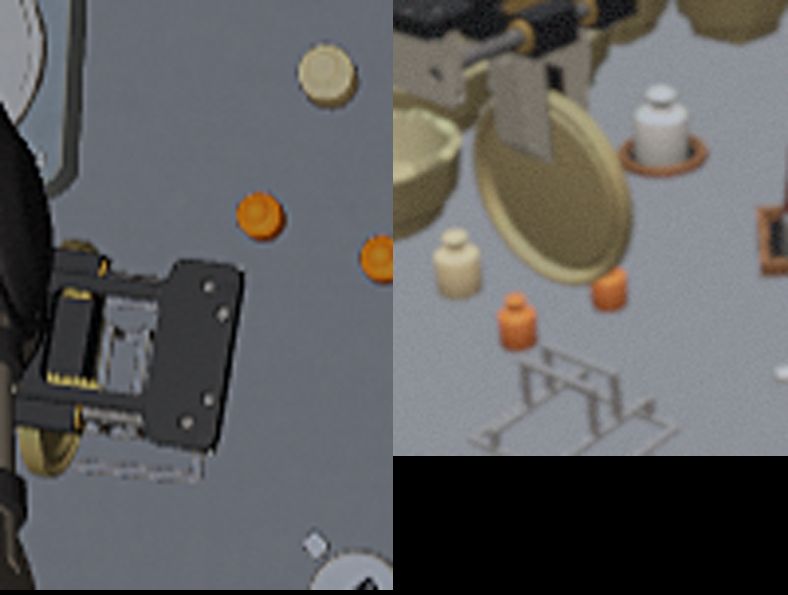

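The lid is held on edge (scene crop (555,185)) and the stand is empty. Carrying it to the block.

Emit:
step_arm --pt "2.2 25 0 0 0 0" --pt "5.4 60 0 0 0 0" --pt "9 100 0 0 0 0" --pt "12.5 140 0 0 0 0" --pt "16 180 0 0 0 0"

```text
time: 25.03
tool_pos: [480.9, -8.6, 174.2]
tcp_rot: [-3.141, 0.002, -0.114]
contact_force: [0.9, 0.5, -0.9]
grip_width: 9.2
```

Emit:
step_arm --pt "3.5 40 0 0 0 0" --pt "7 80 0 0 0 0" --pt "10.7 120 0 0 0 0" --pt "14.3 160 0 0 0 0" --pt "17.5 195 0 0 0 0"

```text
time: 25.45
tool_pos: [475.9, -205.2, 174.2]
tcp_rot: [-3.141, 0.002, -0.116]
contact_force: [0.7, -0.2, -0.5]
grip_width: 9.4
```

Emit:
step_arm --pt "3 30 0 0 0 -0.08" --pt "5 55 0 0 0 -0.16" --pt "7 78 0 0 0 -0.25" --pt "8.8 98 0 0 0 -0.34" --pt "8.8 98 0 0 0 -0.385"

```text
time: 25.87
tool_pos: [473.5, -304.8, 173.8]
tcp_rot: [-3.141, 0.001, 0.271]
contact_force: [-0.2, 0.2, 0.5]
grip_width: 9.3
```

Emit:
step_arm --pt "0 0 0 0 0 0" --pt "0 0 0 0 0 0" --pt "0 0 0 0 0 0"

```text
time: 26.12
tool_pos: [474.1, -300.6, 174.6]
tcp_rot: [-3.14, 0.001, 0.269]
contact_force: [0.5, -0.3, -0.0]
grip_width: 9.2
```

```bash
python3 d.py 473.9 -300.8 140 0.27
```

```text
26.1167 [ 474.1 -300.6  174.6] [-3.14e+00  1.00e-03  2.69e-01] 9.219371988295919 [ 0.5 -0.3 -0. ]
[-0.2  0.2 34.6] [-0.001  0.001 -0.001]
```

Emit:
step_arm --pt "0 0 15 0 0 0" --pt "0 0 30 0 0 0" --pt "0 0 45 0 0 0" --pt "0 0 45 0 0 0" --pt "0 0 45 0 0 0"

```text
time: 26.53
tool_pos: [474.1, -300.5, 129.8]
tcp_rot: [-3.14, 0.001, 0.27]
contact_force: [0.1, 0.1, 0.5]
grip_width: 9.0
```

```bash
python3 look.py pics/l10.png 410 240 100 100 360 185 80 80
```

```text
26.5333 [ 474.1 -300.5  129.8] [-3.14e+00  1.00e-03  2.70e-01] [0.1 0.1 0.5] 9.0
top 3.95
scene 4.9375
```

View pics/l10.png

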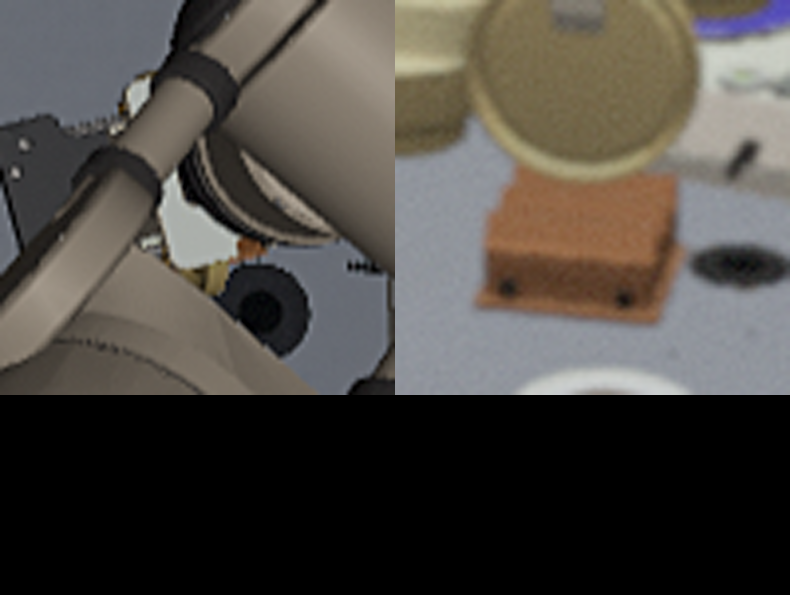

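The lid hangs centred over the block in the scene view (583 against about 583 px). Inserting with force checks.

Emit:
step_arm --pt "0 0 6 0 0 0" --pt "0 0 12 0 0 0" --pt "0 0 18 0 0 0" --pt "0 0 24 0 0 0" --pt "0 0 24 0 0 0"

```text
time: 27.05
tool_pos: [473.6, -300.8, 104.6]
tcp_rot: [-3.139, 0.002, 0.27]
contact_force: [-1.0, -0.2, -0.4]
grip_width: 9.3
```

Emit:
step_arm --pt "0 0 4 0 0 0" --pt "0 0 8 0 0 0" --pt "0 0 11 0 0 0" --pt "0 0 11 0 0 0"

```text
time: 27.38
tool_pos: [474.0, -301.0, 94.4]
tcp_rot: [-3.14, 0.001, 0.27]
contact_force: [-1.0, 1.7, -0.3]
grip_width: 9.1
```

Emit:
step_arm --pt "0 0 2 0 0 0" --pt "0 0 4 0 0 0" --pt "0 0 6 0 0 0" --pt "0 0 6 0 0 0"

```text
time: 27.72
tool_pos: [474.1, -301.0, 88.8]
tcp_rot: [-3.141, 0.0, 0.27]
contact_force: [-1.3, 2.2, -1.3]
grip_width: 9.0
```

Emit:
step_arm --pt "0 0 1 0 0 0" --pt "0 0 2 0 0 0" --pt "0 0 3 0 0 0" --pt "0 0 3 0 0 0"

```text
time: 28.05
tool_pos: [474.2, -301.0, 86.0]
tcp_rot: [-3.141, 0.0, 0.27]
contact_force: [-0.2, 4.5, -0.2]
grip_width: 8.8
```

Emit:
step_arm --pt "0 -0.8 0.5 0 0 0" --pt "0 -0.8 1 0 0 0" --pt "0 -0.8 1 0 0 0" --pt "0 -0.8 1 0 0 0"

```text
time: 28.38
tool_pos: [474.2, -300.8, 85.3]
tcp_rot: [3.141, -0.0, 0.27]
contact_force: [0.8, 3.2, 0.2]
grip_width: 9.2
```

Emit:
step_arm --pt "0 -0.3 1 0 0 0" --pt "0 -0.3 1 0 0 0" --pt "0 -0.3 1 0 0 0"

```text
time: 28.63
tool_pos: [474.2, -300.7, 84.6]
tcp_rot: [3.14, -0.0, 0.27]
contact_force: [-1.1, 2.2, 4.6]
grip_width: 9.1
```

Fz rose to +4.6 N at the expected height, so the lid rests on the bars. Releasing and retreating.

Emit:
step_arm --pt "0 0 0 0 0 0" --pt "0 0 0 0 0 0" --pt "0 0 0 0 0 0" --pt "0 0 0 0 0 0" --pt "0 0 0 0 0 0" --fingers 36

```text
time: 29.05
tool_pos: [474.0, -300.5, 84.2]
tcp_rot: [3.141, 0.0, 0.27]
contact_force: [-0.4, -0.6, -0.4]
grip_width: 34.5
```

Emit:
step_arm --pt "0 0 -15 0 0 0" --pt "0 0 -35 0 0 0" --pt "0 0 -60 0 0 0" --pt "0 0 -90 0 0 0" --pt "0 0 -120 0 0 0"

```text
time: 29.47
tool_pos: [473.7, -300.1, 205.1]
tcp_rot: [-3.141, 0.001, 0.27]
contact_force: [0.6, -0.6, -0.3]
grip_width: 36.3
```

Emit:
step_arm --pt "-30 20 0 0 0 0" --pt "-60 40 0 0 0 0" --pt "-85 60 0 0 0 0" --pt "-110 90 0 0 0 0" --pt "-135 120 0 0 0 0"

```text
time: 29.88
tool_pos: [374.9, -453.0, 204.6]
tcp_rot: [3.141, -0.0, 0.271]
contact_force: [0.9, -1.4, 0.2]
grip_width: 36.3
```

Emit:
step_arm --pt "-25 25 0 0 0 0" --pt "-45 50 0 0 0 0" --pt "-45 50 0 0 0 0" --pt "-45 50 0 0 0 0"

```text
time: 30.22
tool_pos: [344.7, -513.4, 203.5]
tcp_rot: [-3.141, 0.0, 0.267]
contact_force: [-0.6, 0.4, -0.9]
grip_width: 36.4
```

```bash
python3 look.py pics/l11.png 230 180 250 150 210 180 230 150; cat > fin.py <<'E'
from plant import bot; from fit import *
S=bot.capture("scene");T=bot.capture("top")
a=cv2.resize(np.ascontiguousarray(T["color"][180:330,170:500,::-1]),(790,359),interpolation=cv2.INTER_CUBIC)
b=cv2.resize(np.ascontiguousarray(S["color"][185:345,205:435,::-1]),(345,240),interpolation=cv2.INTER_CUBIC)
c=cv2.resize(np.ascontiguousarray(S["color"][180:280,310:430,::-1]),(288,240),interpolation=cv2.INTER_CUBIC)
cv2.imwrite("pics/fin.png",np.vstack([a,np.hstack([b,c,np.zeros((240,157,3),np.uint8)])]))
E
python3 fin.py
```

```text
30.2167 [ 344.7 -513.4  203.5] [-3.141  0.     0.267] [-0.6  0.4 -0.9] 36.4
top 1.58
scene 1.7173913043478262
```

View pics/fin.png

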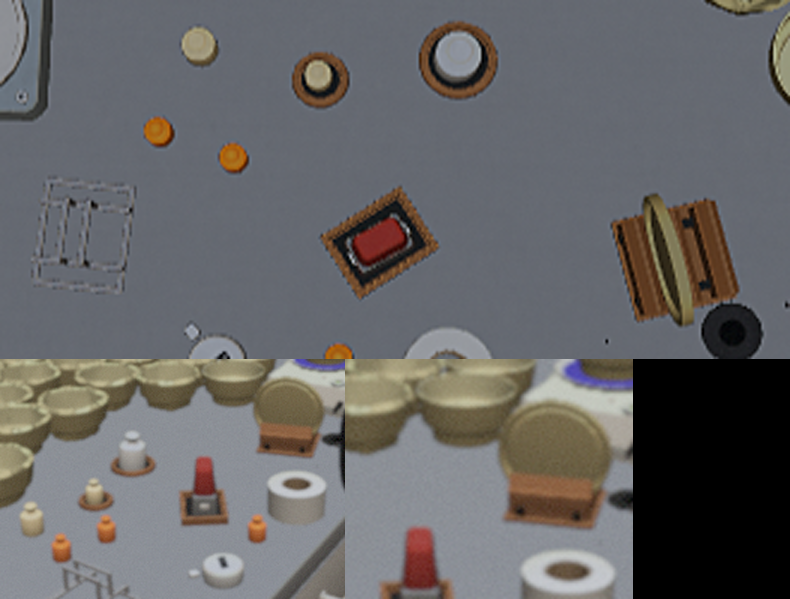

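The final picture shows both weights upright in their nests and the stamp square in the tray. The lid is on edge in the block's left slot, and the mid weight and decoys are unmoved. Handing in.

```bash
python3 -c "
from plant import bot;print(bot.close_job())"
```

```text
the job is handed in; nothing more can be done
None
```

I did the job in the order asked: large weight, small weight, stamp, then lid, which went into the block's left slot. I handed it in at about 30 s on the robot's clock, with the gripper open and well clear of everything.

- **Final pictures:** both cameras show both weights upright in their nests, the stamp square in the tray and the lid standing on edge in the slot. The mid-sized weight and the orange look-alikes look unmoved. This was by eye; I didn't re-measure the final positions.
- **Disagreement in the gripper geometry:** the fingertips and gripper body were about 25 mm higher than the reported TCP and `tip_reach` imply. The first close on the large weight therefore missed above its body without touching it. I worked out the offset from the pictures and allowed for it from then on.
- **Smaller mismatches:** the finger opening read 2–4 mm under the known sizes on the weights and the stamp, but not on the lid. Automatic fits for the stamp and block were poor, so I used the stamp's foot corners and the block's cross bars instead.
- **Forces:** the highest reading between moves was about 10 N sideways, while gripping the lid in its stand.

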